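# Seat the cover of an inspection fixture with four nuts in cross order

## Robot

A 6-joint arm with a two-finger parallel gripper is mounted at the origin on the work surface. World frame = base frame: x ahead of the robot, y to its left, z up, the work surface at z = 0. Lengths are in m, angles in degrees, forces in N, time in s.
With the tool pointing down it reaches from about 0.375 to 0.9 m from the base axis. Payload 3.1 kg.
Tool frame: the origin (TCP) lies between the finger pads; the fingertips stand 11 mm ahead of it and the grasp point (between the pads) lies 8 mm behind it; z points along the fingers, y is the line along which they close (so a half turn about z gives the same grasp; the last joint's range is limited). The gripper opens to 87 mm and grips with 3 to 60 N. Pads are 19 mm wide; open, the fingers measure 117 mm over their backs; the gripper's body (75 mm by 190 mm) begins 51 mm behind the grasp point.
Start: joints at [52.798, 30.224, 82.088, -0, 67.689, -10.227], TCP at [0.283, 0.557, 0.201] pointing down, gripper open.
Joint ranges: [-176.69, 176.69], [-43.24, 126.21], [12.49, 139.97], [-82, 262], [0, 151.66], [-163.58, 163.58]. Speed limits (degrees/s): [159.86, 159.86, 180, 180, 180, 180].

## Interface

Orientations are given as a 3x3 rotation matrix whose columns are the frame's x, y, z axes.
In Python, from rig import bot gives the robot as it stands.
- The arm moves only by the tool apply_moves, never from a script. Its argument "steps" is a list that holds one entry, the list of rows, each a list of 7 numbers: the shift along the tool's x, y, z in cm, then the turn, a rotation vector about the tool's x, y, z in degrees, then the gripper command: -1 is shut, 1 is fully open, values between are in proportion. In form: [[[dx, dy, dz, rx, ry, rz, jaw], ...]]. A call has 1 to 20 rows; each row is the pose to reach, as a shift and turn from the pose commanded when the call began, along the tool's axes at that moment; what a row does not reach only later rows make up. A row lasts 1/8 s, in which the tool goes at most 62.5 mm and 10.7 degrees, less where a joint would pass 70% of its speed; a pose out of reach is approached as far as the arm can. A call with a gripper value outside its range is refused whole. The fingers move at their own pace and stop on an object; the grip force is fixed at half the most. Time passes only in rows, so rows that repeat a pose let the fingers close. It gives the time, the measured TCP pose, the force, the opening and the grip force at its end, in the units of the state.
- bot.read_state(): the state, without advancing time (a new reading comes with each control period).
- bot.capture(name): name is "side" or "top"; returns the picture (420x560x3 uint8, blue, green, red); there is no depth.
- bot.camera_model(name): a dict with "intrinsics" (3x3 intrinsics, pixels), "R" (3x3) and "t" (3): a world point X has camera coordinates R X + t. Camera axes: x right, y down, z forward; pixel columns grow to the right and rows downward; lengths in m; the calibration is good to about 2 mm. A picture is of the moment at which its call begins. camera_model takes no time and is no camera call.
- bot.hand_in(): hands the job in; it is judged then, once.
The state is a dict: "time_s": time; "joint_positions": joint angles; "qvel": joint speeds; "tau": joint torques, N m; "position": TCP position; "tcp_rot": TCP orientation; "force": force on the tool from outside, world axes, zero at the start; "moment": the same for the moment, N m; "opening": opening from 0.0 (shut) to 1.0 (fully open); "grasp_force": force on a finger pad.
Only numpy, scipy, OpenCV 4.12 (cv2) and the standard library are available. Lean on these libraries where they do the work, as an engineer would, in place of code of your own. Each camera call takes 0.05 s, during which the arm holds its last target. There are 200 camera calls.

## Task

Tighten the four square nuts on the inspection fixture's sprung cover, about half a turn clockwise each, until each just comes up firm, so that the cover sits down flat on its seat. Go crosswise: finish two diagonally opposite nuts before you begin the other two. Feel for the stop and do not overtighten any nut, do not press on the cover, and leave the tools and gauges around it where they are.

Things in the scene. Friction and masses are not known exactly. Their poses are not given: they have to be found in the camera images.
- fixture: inspection fixture, fixed to the table: blue base 190 x 270 x 20 mm, in its middle a grey seat block 150 x 150 mm with a black rubber gasket, its flat top 50 mm above the table. Origin: centre of the underside; x and y along the short and long side. The studs stand at x, y = +-55 mm, their tops 104 mm above the table.
- cover: square aluminium cover plate, 150 x 150 x 8 mm, with a round boss 64 mm across and 6 mm high in the middle, loose on the studs and carried by springs 0.6 mm above the gasket until the nuts press it down. Origin: centre of its underside; z up.
- nut1_mid (a point): square steel nut at the cover's -x -y corner (fixture axes), diagonal to nut3: 28 x 28 mm, 32 mm high, on a 3 mm washer. Point: its centre, 16 mm below its top; z up, x and y square to its flats. All four nuts tighten clockwise seen from above and go down 2 mm a full turn (0.32 mm per radian).
- nut2_mid (a point): square steel nut at the cover's -x +y corner (fixture axes), diagonal to nut4: 28 x 28 mm, 32 mm high, on a 3 mm washer. Point: its centre, 16 mm below its top; z up, x and y square to its flats. Every nut has between 115 and 180 degrees to go until it is home, each a different amount.
- nut3_mid (a point): square steel nut at the cover's +x +y corner (fixture axes), diagonal to nut1: 28 x 28 mm, 32 mm high, on a 3 mm washer. Point: its centre, 16 mm below its top; z up, x and y square to its flats. Every nut runs with about 0.05 N m; at home it comes up firm and the torque climbs about 0.8 N m per radian.
- nut4_mid (a point): square steel nut at the cover's +x -y corner (fixture axes), diagonal to nut2: 28 x 28 mm, 32 mm high, on a 3 mm washer. Point: its centre, 16 mm below its top; z up, x and y square to its flats. For every nut 0.1 to 0.2 N m over the running torque is tight; 0.3 N m over it (0.44 rad past home) is too much.
- ring_gauge: steel ring gauge, 44 mm across, 16 mm high, standing on the fixture's ledge; origin: centre of its underside; to be left alone
- setting_plug: small steel setting plug, 24 mm across, 34 mm high, on the fixture's other ledge; origin: centre of its underside; to be left alone
- indicator: dial indicator on a round-footed stand, 195 mm high; origin: centre of its underside; to be left alone
- mouse: black computer mouse, 100 x 58 x 26 mm; origin: centre of its underside; to be left alone
- caliper: digital caliper lying flat, 200 mm long, 14 mm high; origin: under the middle of its beam; to be left alone
- micrometer: micrometer lying flat, 110 mm long, 16 mm high; origin: on the table below its measuring gap; to be left alone
- wrench: steel wrench lying flat; origin: under its middle; to be left alone
Not all that is in view belongs to the job. Of the things like the cover, leave any that is yellow; of the rest the smaller one is meant.

How it is judged (in metres and radians):
On the way, in this order (a step that is already met when the one before it is completed fails the run):
1. two diagonally opposite nuts are tight while the other two have not been turned (less than 0.6 rad) (((z of each of nut1_mid, nut3_mid in the frame of fixture below 0.07704 m and distance of each of nut2_mid, nut4_mid from where it was at the start of the episode below 0.0002 m) or (z of each of nut2_mid, nut4_mid in the frame of fixture below 0.07704 m and distance of each of nut1_mid, nut3_mid from where it was at the start of the episode below 0.0002 m))), for 0.2 s.
2. all four nuts are tight (z of each of nut1_mid, nut2_mid, nut3_mid, nut4_mid in the frame of fixture below 0.07704 m), for 0.2 s.
At the end, for the whole second after the job is handed in: All four nuts home, none more than 0.04 mm (0.12 rad of turn) above its home height, none overtightened; the cover down on its gasket within 0.3 mm, level within 0.003 rad and at rest (all of step 2 and angle between cover's own z axis and vertical below 0.003 rad and z of cover in the frame of fixture below 0.0503 m and linear speed of cover below 0.02 m/s); the robot touches nothing.
It fails at once if a nut is overtightened: forced more than 0.44 rad (0.14 mm) past home (z of any of nut1_mid, nut2_mid, nut3_mid, nut4_mid in the frame of fixture below 0.07686 m).
It fails at once if the robot presses on the cover with more than 15 N (contact force between any of the fingers, the arm and cover above 15 N).
It fails at once if a bystander is moved more than 20 mm (distance of any of ring_gauge, setting_plug, indicator, mouse, caliper, micrometer, wrench from where it was at the start of the episode above 0.02 m).
It also fails if it takes over 72 s, if anything falls off the work surface, if the arm or the gripper's body presses on something with over 40 N, if the wrist force passes 120 N, or if a joint passes its speed limit or range.

## Working session

There is one attempt and no reset: what is moved stays moved. The work goes in short steps, Python scripts to look and compute and a tool call to move; the robot and the scene stay as the last step left them, time stands still between calls to the robot, and variables do not carry over. Pictures are saved under pics/ and viewed, at most 10 in all, crops included, and the job is handed in when it is done.

Besides the shell and the picture viewer there is one more tool, called after ">>>" as name([rows], argument=value, ...), one row to a line, values as JSON. apply_moves: Moves the arm, as the interface text tells. Its arguments: {"type":"object","properties":{"steps":{"type":"array","items":{"type":"array","items":{"type":"array","items":{"type":"number"}}}}},"required":["steps"]}

```bash
mkdir -p pics; ls; python3 - <<'E'
from rig import bot
import cv2
for n in("top","side"):
    cv2.imwrite(f"pics/{n}0.png",cv2.resize(bot.capture(n),(800,600),interpolation=cv2.INTER_CUBIC))
    m=bot.camera_model(n);print(n,m)
s=bot.read_state();print(s)
E
```

```text
pics
top {'intrinsics': array([[472.51661962,   0.        , 280.452846  ],
       [  0.        , 472.51661962, 210.73493989],
       [  0.        ,   0.        ,   1.        ]]), 'R': array([[-0.01363332, -0.99989431, -0.00504951],
       [-0.99182241,  0.0141638 , -0.12683724],
       [ 0.12689536,  0.00327901, -0.99191069]]), 't': array([0.04634225, 0.50747814, 1.45325321])}
side {'intrinsics': array([[384.41049136,   0.        , 278.63398418],
       [  0.        , 384.41049136, 207.60362624],
       [  0.        ,   0.        ,   1.        ]]), 'R': array([[-0.97105382, -0.2387892 ,  0.00584783],
       [-0.17790586,  0.70669723, -0.68478356],
       [ 0.15938627, -0.66600206, -0.72872305]]), 't': array([0.50147641, 0.11884084, 0.92746275])}
{'time_s': 0.1, 'joint_positions': array([ 5.27987981e+01,  3.02721320e+01,  8.21495400e+01,  5.29726925e-05,
        6.76907641e+01, -1.02272596e+01]), 'qvel': array([-0.01851493, -0.14799249, -0.19517902, -0.01968854, -0.05608233,
        0.01825061]), 'tau': array([-5.35189101e-04, -4.40990531e+01, -1.77148497e+01,  6.34428416e-02,
        5.34784596e-02, -7.11668599e-05]), 'position': array([0.28302703, 0.55644622, 0.20008296]), 'tcp_rot': array([[-8.91212537e-01,  4.53584396e-01, -1.18716583e-03],
       [ 4.53585815e-01,  8.91211236e-01, -1.56255040e-03],
       [ 3.49267043e-04, -1.93104609e-03, -9.99998075e-01]]), 'force': array([-0.08188126,  0.09997654,  0.12235876]), 'moment': array([ 0.02864333, -0.02956504,  0.08206796]), 'grasp_force': 0.0, 'opening': 0.9988005545941487}
```

View pics/top0.png

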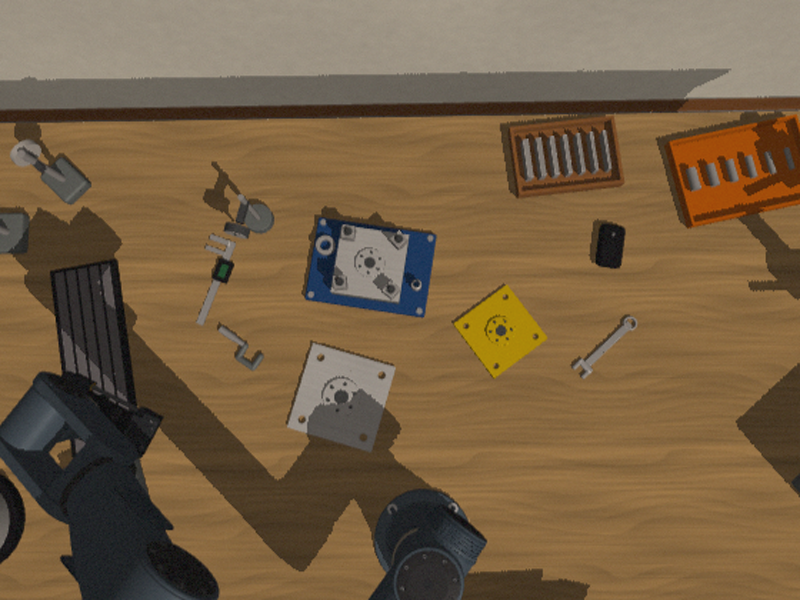

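View pics/side0.png

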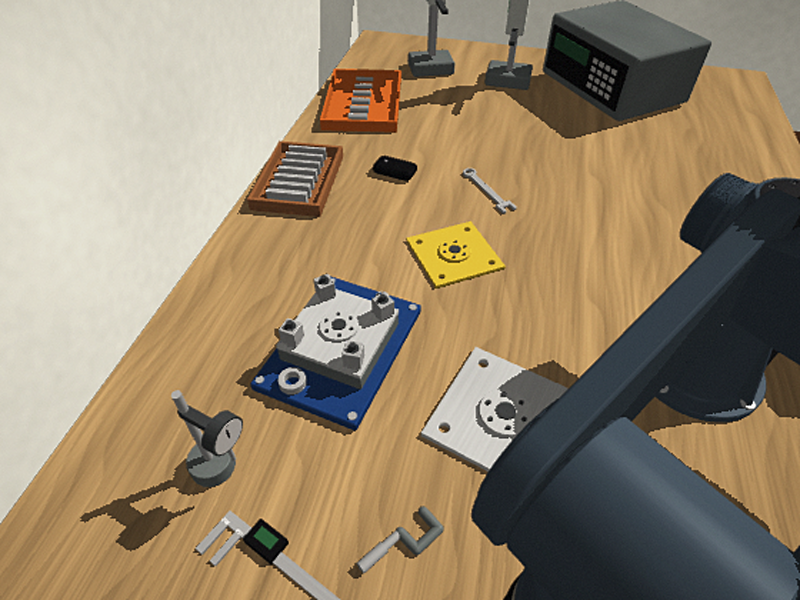

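The top view shows three cover-like plates:
- the grey one on the blue fixture (370,262)
- a larger grey one on the table (341,396)
- a yellow one (501,331)

The smaller non-yellow plate, carrying the nuts, is the one on the fixture. I'll confirm with enlarged crops.

```bash
python3 - <<'E'
from rig import bot
import cv2
a=bot.capture("top")[148:226,208:312]; b=bot.capture("side")[185:305,170:300]
cv2.imwrite("pics/topc.png",cv2.resize(a,None,fx=7.5,fy=7.5,interpolation=cv2.INTER_CUBIC))
cv2.imwrite("pics/sidec.png",cv2.resize(b,None,fx=5,fy=5,interpolation=cv2.INTER_CUBIC))
E
```

```text
(no output)
```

View pics/topc.png

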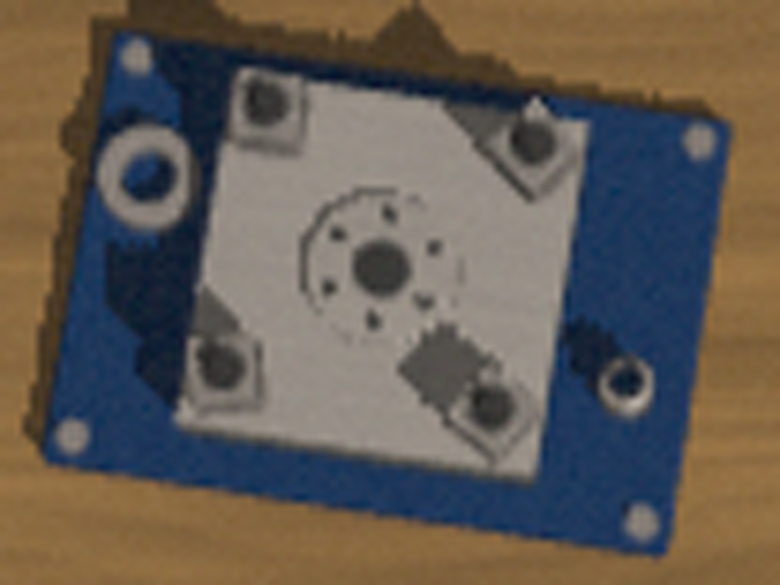

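View pics/sidec.png

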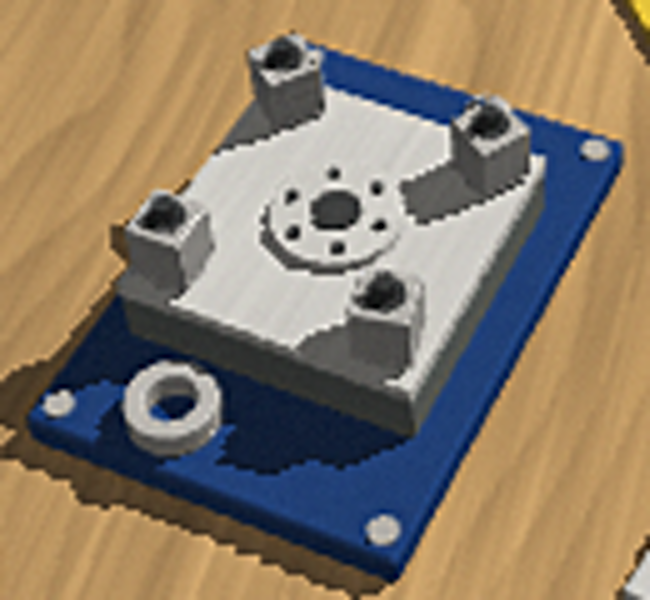

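The crop shows the grey cover on the blue fixture with four studded nuts. Stud tops are at (267,100), (534,140), (490,405) and (220,365) in the top crop. I'll compute the fixture pose and nut yaws now.

```bash
cat > h.py <<'E'
import numpy as np, cv2
from rig import bot
def proj(n,X):
    m=bot.camera_model(n); c=np.atleast_2d(X)@np.array(m["R"]).T+m["t"]; p=c@np.array(m["intrinsics"]).T
    return p[:,:2]/p[:,2:]
def back(n,uv,z):
    m=bot.camera_model(n); R=np.array(m["R"]); C=-R.T@m["t"]
    d=R.T@np.linalg.inv(m["intrinsics"])@np.array([*uv,1.]); return C+d*(z-C[2])/d[2]
def square(c,yaw,h,z):
    a=np.radians(yaw+np.array([45,135,225,315])); return np.c_[c[0]+h*2**.5*np.cos(a),c[1]+h*2**.5*np.sin(a),np.full(4,z)]
E
python3 - <<'E'
from h import *
st=np.array([[267,100],[534,140],[490,405],[220,365]])
P=np.array([back("top",np.array([208,148])+(s+.5)/7.5-.5,.104) for s in st])
ss=np.array([[163,213],[283,53],[491,120],[385,290]])
Q=np.array([back("side",np.array([170,185])+(s+.5)/5-.5,.104) for s in ss])
C=np.array([back("top",np.array([208,148])+(np.array(s)+.5)/7.5-.5,.02) for s in [(115,32),(733,122),(665,555),(45,462)]])
for n,A in(("top",P),("side",Q),("base",C)):
    print(n,A.round(4).tolist(),A.mean(0).round(4),[round(float(np.linalg.norm(A[i]-A[i-3])),4) for i in range(4)])
# order TL,TR,BR,BL ; fixture y axis along long side
print("yaw base", np.degrees(np.arctan2(*(C[0]-C[1])[[1,0]])), np.degrees(np.arctan2(*(C[3]-C[2])[[1,0]])))
print("yaw studs",np.degrees(np.arctan2(*(P[0]-P[1])[[1,0]])), np.degrees(np.arctan2(*(P[3]-P[2])[[1,0]])))
ims={n:bot.capture(n) for n in("top","side")}
G={}
for n,im in ims.items():
    g=cv2.GaussianBlur(cv2.cvtColor(im,6).astype(np.float32),(0,0),.7)
    G[n]=(cv2.Sobel(g,5,1,0),cv2.Sobel(g,5,0,1))
def score(n,c,yaw):
    q=proj(n,square(c,yaw,.014,.0937)); s=0
    for i in range(4):
        a,b=q[i],q[(i+1)%4]; t=np.linspace(.1,.9,20)[:,None]; p=(a+(b-a)*t).astype(np.float32)
        d=(b-a)/np.linalg.norm(b-a); nx,ny=-d[1],d[0]
        gx,gy=[cv2.remap(k,p[:,:1],p[:,1:],1) for k in G[n]]
        s+=np.abs((gx*nx+gy*ny).mean())
    return s
for k in range(4):
    for n,A in(("top",P),("side",Q)):
        c0=A[k]
        if n=="side": c0=Q[np.argmin(np.linalg.norm(Q-P[k],axis=1))]
        r=[]
        for y in range(0,90,3):
            r.append((max(score(n,c0+np.array([dx,dy,0])*.001,y) for dx in(-2,-1,0,1,2) for dy in(-2,-1,0,1,2)),y))
        r.sort(reverse=True); print(k,n,[(round(float(a)),b) for a,b in r[:6]])
E
```

```text
top [[0.6529, 0.15, 0.104], [0.6348, 0.0423, 0.104], [0.527, 0.0613, 0.104], [0.5447, 0.1693, 0.104]] [0.5899 0.1057 0.104 ] [0.1093, 0.1095, 0.1094, 0.1099]
side [[0.6523, 0.1582, 0.104], [0.6338, 0.0502, 0.104], [0.5261, 0.0683, 0.104], [0.5444, 0.1755, 0.104]] [0.5891 0.113  0.104 ] [0.1095, 0.1093, 0.1087, 0.1093]
base [[0.7037, 0.2222, 0.02], [0.6603, -0.0425, 0.02], [0.4744, -0.0101, 0.02], [0.5177, 0.2515, 0.02]] [0.5891 0.1053 0.02  ] [0.2683, 0.1887, 0.2652, 0.1883]
yaw base 80.68515370111133 80.60807879917397
yaw studs 80.46444132825958 80.66499019552367
0 top [(438, 78), (438, 75), (436, 81), (435, 84), (432, 72), (428, 87)]
0 side [(617, 84), (615, 81), (614, 87), (610, 66), (610, 63), (607, 60)]
1 top [(319, 48), (316, 45), (313, 51), (305, 42), (304, 54), (298, 57)]
1 side [(684, 78), (679, 81), (678, 75), (672, 84), (669, 72), (665, 87)]Traceback (most recent call last):
  File "<stdin>", line 31, in <module>
  File "<stdin>", line 31, in <genexpr>
  File "<stdin>", line 18, in score
  File "h.py", line 4, in proj
    m=bot.camera_model(n); c=np.atleast_2d(X)@np.array(m["R"]).T+m["t"]; p=c@np.array(m["intrinsics"]).T
ValueError: time passes only in moves, steps and waits
```

Top-view studs and base agree on centre (0.589, 0.1055), yaw −9.4°. My side readings caught the stud flanks rather than the tops. I'll redo the yaw fit with fixed centres.

```bash
cat > h.py <<'E'
import numpy as np, cv2
from rig import bot
M={n:bot.camera_model(n) for n in("top","side")}
def proj(n,X):
    m=M[n]; c=np.atleast_2d(X)@np.array(m["R"]).T+m["t"]; p=c@np.array(m["intrinsics"]).T
    return p[:,:2]/p[:,2:]
def square(c,yaw,h,z):
    a=np.radians(yaw+np.array([45,135,225,315])); return np.c_[c[0]+h*2**.5*np.cos(a),c[1]+h*2**.5*np.sin(a),np.full(4,z)]
NUT=np.array([[.6525,.1508],[.6346,.0423],[.5261,.0602],[.5440,.1687]])
E
python3 - <<'E'
from h import *
ims={n:bot.capture(n) for n in M}
G={}
for n,im in ims.items():
    g=cv2.GaussianBlur(cv2.cvtColor(im,6).astype(np.float32),(0,0),.7)
    G[n]=(cv2.Sobel(g,5,1,0),cv2.Sobel(g,5,0,1))
def score(n,c,yaw):
    q=proj(n,square(c,yaw,.014,.0937)); s=0
    for i in range(4):
        a,b=q[i],q[(i+1)%4]; p=(a+(b-a)*np.linspace(.1,.9,20)[:,None]).astype(np.float32)
        d=(b-a)/np.linalg.norm(b-a)
        gx,gy=[cv2.remap(k,p[:,:1],p[:,1:],1) for k in G[n]]
        s+=abs(float((-gx*d[1]+gy*d[0]).mean()))
    return s
D=[(dx*.001,dy*.001) for dx in(-3,-2,-1,0,1,2,3) for dy in(-3,-2,-1,0,1,2,3)]
tiles=[]
for k in range(4):
    tot=np.zeros(30); best={}
    for n in M:
        v=np.array([[score(n,NUT[k]+d,y) for d in D] for y in range(0,90,3)])
        best[n]=D[v.max(0).argmax()]; tot+=v.max(1)/v.max(); j=v.max(1).argsort()[::-1][:4]; print(k,n,(j*3).tolist(),v.max(1)[j].round().tolist(),best[n])
    y=int(tot.argmax()*3); print("  joint",(tot.argsort()[::-1][:4]*3).tolist())
    row=[]
    for n in M:
        c=proj(n,[*NUT[k],.0937])[0].round().astype(int); x0,y0=c-14
        t=cv2.resize(ims[n][y0:y0+28,x0:x0+28],(196,196),interpolation=cv2.INTER_CUBIC); u=t.copy()
        q=((proj(n,square(NUT[k]+np.array(best[n]),y,.014,.0937))-[x0,y0]+.5)*7).astype(np.int32)
        cv2.polylines(u,[q],True,(0,0,255),1); row+=[t,u]
    tiles.append(np.vstack(row[:2]+[]) if 0 else np.hstack(row))
cv2.imwrite("pics/mos.png",cv2.resize(np.vstack(tiles),(600,600)))
E
```

```text
0 top [87, 84, 81, 78] [442.0, 441.0, 441.0, 440.0] (0.001, 0.002)
0 side [87, 0, 84, 3] [687.0, 685.0, 683.0, 683.0] (-0.003, 0.003)
  joint [87, 84, 0, 81]
1 top [51, 54, 48, 57] [350.0, 348.0, 343.0, 342.0] (0.003, -0.003)
1 side [87, 0, 84, 3] [747.0, 744.0, 736.0, 736.0] (-0.002, 0.003)
  joint [0, 3, 87, 75]
2 top [84, 81, 87, 78] [388.0, 386.0, 380.0, 379.0] (-0.003, -0.003)
2 side [87, 84, 0, 81] [721.0, 718.0, 710.0, 705.0] (-0.003, 0.003)
  joint [84, 87, 81, 0]
3 top [81, 84, 78, 75] [377.0, 373.0, 373.0, 363.0] (-0.003, 0.003)
3 side [3, 0, 6, 87] [860.0, 854.0, 851.0, 838.0] (-0.002, 0.003)
  joint [0, 87, 84, 3]
```

View pics/mos.png

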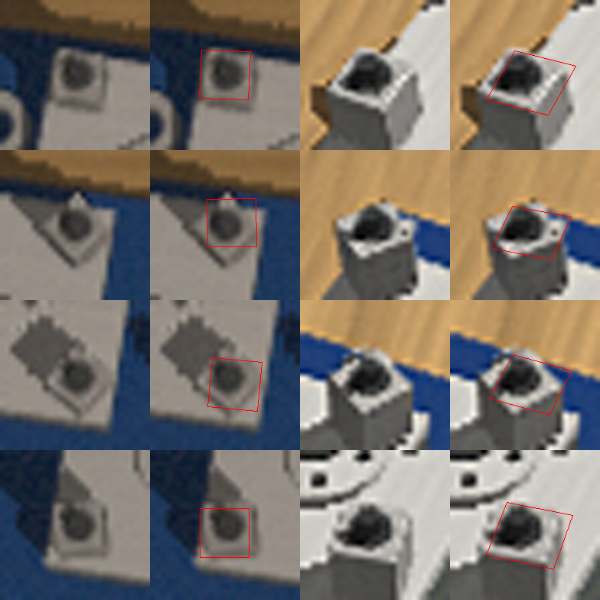

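The nut tops are centred in the tiles, so the positions agree. The automatic outline fit is poor, so I'll read the corners by hand from larger tiles.

```bash
python3 - <<'E'
from h import *
im=bot.capture("side"); T=[]
for k in range(4):
    c=proj("side",[*NUT[k],.0937])[0].round().astype(int); x0,y0=c-11; print(k,x0,y0)
    T.append(cv2.resize(im[y0:y0+22,x0:x0+22],(300,300),interpolation=cv2.INTER_LANCZOS4))
cv2.imwrite("pics/mos2.png",np.vstack([np.hstack(T[:2]),np.hstack(T[2:])]))
E
```

```text
0 193 217
1 216 185
2 258 198
3 237 232
```

View pics/mos2.png

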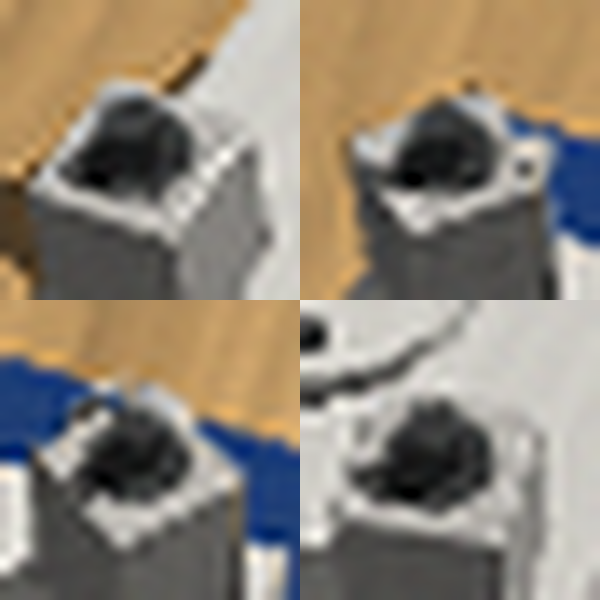

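Corners read per tile (L,T,R,B):
- nut 0: (30,185) (105,88) (250,140) (172,238)
- nut 1: (55,150) (170,90) (250,155) (120,225)
- nut 2: (38,155) (145,80) (242,180) (122,248)
- nut 3: (40,208) (65,110) (242,130) (200,240)

```bash
python3 - <<'E'
from h import *
K=[((193,217),[(30,185),(105,88),(250,140),(172,238)]),((216,185),[(55,150),(170,90),(250,155),(120,225)]),((258,198),[(38,155),(145,80),(242,180),(122,248)]),((237,232),[(40,208),(65,110),(242,130),(200,240)])]
m=M["side"];R=np.array(m["R"]);C=-R.T@m["t"]
for k,(o,q) in enumerate(K):
    W=[]
    for p in q:
        uv=np.array(o)+(np.array(p)+.5)/300*22-.5
        d=R.T@np.linalg.inv(m["intrinsics"])@np.array([*uv,1]); W.append((C+d*(.0937-C[2])/d[2])[:2])
    W=np.array(W); E=np.roll(W,-1,0)-W; a=np.degrees(np.arctan2(E[:,1],E[:,0]))%90
    z=(np.exp(4j*np.radians(a))*np.linalg.norm(E,axis=1)).sum(); y=np.degrees(np.angle(z))/4%90
    j1=np.degrees(np.arctan2(NUT[k,1],NUT[k,0]))
    print(k,"centre",W.mean(0).round(4),"sides",np.linalg.norm(E,axis=1).round(3),a.round(),"yaw",y.round(1),"start j6 options",[round(j1+90-(y+90*i),1) for i in range(-2,5)])
E
```

```text
0 centre [0.6544 0.1534] sides [0.023 0.028 0.023 0.027] [80. 80. 78. 80.] yaw 79.4 start j6 options [np.float64(203.6), np.float64(113.6), np.float64(23.6), np.float64(-66.4), np.float64(-156.4), np.float64(-246.4), np.float64(-336.4)]
1 centre [0.6368 0.0427] sides [0.024 0.023 0.028 0.023] [53. 58. 53. 50.] yaw 53.2 start j6 options [np.float64(220.6), np.float64(130.6), np.float64(40.6), np.float64(-49.4), np.float64(-139.4), np.float64(-229.4), np.float64(-319.4)]
2 centre [0.5284 0.0624] sides [0.026 0.029 0.026 0.026] [59. 50. 52. 49.] yaw 52.0 start j6 options [np.float64(224.5), np.float64(134.5), np.float64(44.5), np.float64(-45.5), np.float64(-135.5), np.float64(-225.5), np.float64(-315.5)]
3 centre [0.5462 0.1719] sides [0.02  0.029 0.023 0.026] [ 6.  6. 89.  0.] yaw 2.9 start j6 options [np.float64(284.3), np.float64(194.3), np.float64(104.3), np.float64(14.3), np.float64(-75.7), np.float64(-165.7), np.float64(-255.7)]
```

```bash
cat >> h.py <<'E'
from scipy.spatial.transform import Rotation as Ro
def plan(*targets):
    s=bot.read_state(); R=np.array(s["tcp_rot"]); p=np.array(s["position"])
    print("t",round(s["time_s"],2),"p",p.round(4),"yaw",round(np.degrees(np.arctan2(R[1,0],R[0,0])),2),"j6",round(s["joint_positions"][5],1),"F",s["force"].round(2),"M",s["moment"].round(3),"grip",round(s["grasp_force"],1),"open",round(s["opening"],3))
    for x,y,z,yaw in targets:
        a=np.radians(yaw); T=np.array([[np.cos(a),np.sin(a),0],[np.sin(a),-np.cos(a),0],[0,0,-1.]])
        print("shift cm",(R.T@(np.array([x,y,z])-p)*100).round(2),"rot",Ro.from_matrix(R.T@T).as_rotvec(degrees=True).round(1))
E
python3 -c "
from h import *
plan((.283,.557,.3,153),(.6533,.1518,.3,169.4),(.6533,.1518,.14,169.4))"
```

```text
t 0.45 p [0.2834 0.557  0.2008] yaw 153.03 j6 -10.2 F [-0.31  0.11 -0.28] M [-0.044 -0.013 -0.055] grip 0.0 open 1.0
shift cm [ 0.04 -0.02 -9.92] rot [-0. -0.  0.]
shift cm [-51.34 -19.33  -9.91] rot [ -0.   -0.  -16.4]
shift cm [-51.34 -19.33   6.09] rot [ -0.   -0.  -16.4]
```

>>> apply_moves([
  [[0,0,-9.9,0,0,0,0.1],[0,0,-9.9,0,0,0,0.1],[-51.34,-19.33,-9.9,0,0,-16.4,0.1],[-51.34,-19.33,-9.9,0,0,-16.4,0.1],[-51.34,-19.33,-9.9,0,0,-16.4,0.1],[-51.34,-19.33,-9.9,0,0,-16.4,0.1],[-51.34,-19.33,-9.9,0,0,-16.4,0.1],[-51.34,-19.33,-9.9,0,0,-16.4,0.1],[-51.34,-19.33,-9.9,0,0,-16.4,0.1],[-51.34,-19.33,-9.9,0,0,-16.4,0.1],[-51.34,-19.33,-9.9,0,0,-16.4,0.1],[-51.34,-19.33,-9.9,0,0,-16.4,0.1],[-51.34,-19.33,6.1,0,0,-16.4,0.1],[-51.34,-19.33,6.1,0,0,-16.4,0.1],[-51.34,-19.33,6.1,0,0,-16.4,0.1],[-51.34,-19.33,6.1,0,0,-16.4,0.1]],
])

```text
time_s: 2.45
position: [0.6498, 0.1527, 0.1366]
tcp_rot: [[-0.983, 0.183, -0.008], [0.183, 0.983, -0.0], [0.008, -0.002, -1.0]]
force: [-0.2, -0.2, -0.4]
opening: 0.548
grasp_force: 0.0
```

```bash
python3 -c "
from h import *
plan((.6533,.1518,.14,169.4),(.6533,.1518,.075,169.4))
im=bot.capture('top');im2=bot.capture('side')
a=cv2.resize(im[140:240,200:330],(520,400),interpolation=2);b=cv2.resize(im2[160:300,150:250],(286,400),interpolation=2)
cv2.imwrite('pics/n0.png',np.hstack([a,b]))"
```

```text
t 2.45 p [0.6498 0.1527 0.1366] yaw 169.48 j6 -75.8 F [-0.22 -0.16 -0.36] M [ 0.044 -0.001 -0.051] grip 0.0 open 0.548
shift cm [-0.35 -0.02 -0.34] rot [-0.1 -0.5  0.1]
shift cm [-0.41 -0.01  6.16] rot [-0.1 -0.5  0.1]
```

View pics/n0.png

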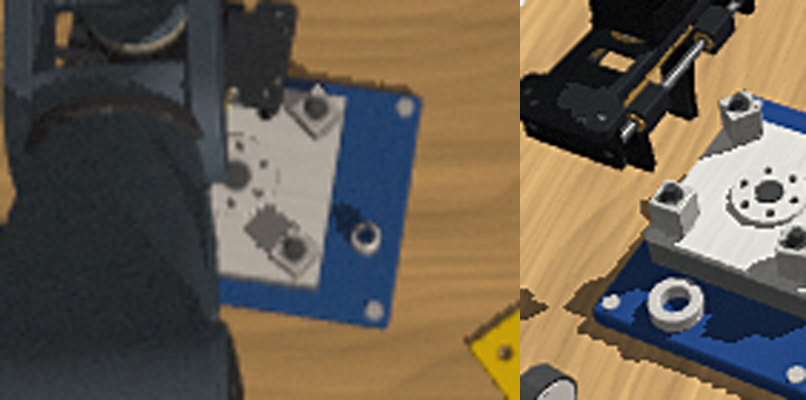

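The view shows the fingers straddling nut 0 from above (side crop, around (670,140)). The arm is still lagging its command, so I'll descend from the commanded pose.

>>> apply_moves([
  [[0,0,0,0,0,0,0.1],[0,0,0,0,0,0,0.1],[0,0,2,0,0,0,0.1],[0,0,3,0,0,0,0.1]],
])

```text
time_s: 3.05
position: [0.6532, 0.1518, 0.1101]
tcp_rot: [[-0.983, 0.184, 0.0], [0.184, 0.983, 0.0], [-0.0, 0.0, -1.0]]
force: [-0.3, 0.3, 0.9]
opening: 0.551
grasp_force: 0.0
```

```bash
python3 -c "
from h import *
bot.capture('top')
plan((.6533,.1518,.075,169.4))"
```

```text
t 3.1 p [0.6524 0.1518 0.1086] yaw 169.42 j6 -75.9 F [-0.42  0.12 -1.28] M [ 0.041 -0.016 -0.018] grip 0.0 open 0.555
shift cm [-0.1   0.02  3.36] rot [-0.  -0.1  0. ]
```

>>> apply_moves([
  [[0,0,2,0,0,0,0.1],[0,0,3.5,0,0,0,0.1],[0,0,3.5,0,0,0,0.1],[0,0,3.5,0,0,0,0.1],[0,0,3.5,0,0,0,-1],[0,0,3.5,0,0,0,-1],[0,0,3.5,0,0,0,-1],[0,0,3.5,0,0,0,-1]],
])

```text
time_s: 4.1
position: [0.6534, 0.1519, 0.0751]
tcp_rot: [[-0.983, 0.183, 0.0], [0.183, 0.983, -0.0], [-0.0, 0.0, -1.0]]
force: [-0.1, -0.2, -1.3]
opening: 0.18
grasp_force: 0.0
```

```bash
python3 -c "
from h import *
plan()"
```

```text
t 4.1 p [0.6534 0.1519 0.0751] yaw 169.43 j6 -75.9 F [-0.09 -0.18 -1.27] M [-0.026  0.049 -0.003] grip 0.0 open 0.18
```

The opening is 15.7 mm with no grip force, so the nut is not between the fingers. I'll look.

```bash
python3 -c "
from h import *
im=bot.capture('top');im2=bot.capture('side')
print(proj('side',[[.6534,.1519,.0641],[.6533,.1518,.0937]]),proj('top',[.6534,.1519,.0641]))
b=cv2.resize(im2[150:290,140:280],(600,600),interpolation=2)
cv2.imwrite('pics/n1.png',b)"
```

```text
[[205.16147936 236.3344377 ]
 [203.45882203 227.99087486]] [[243.63732143 163.72414707]]
```

View pics/n1.png

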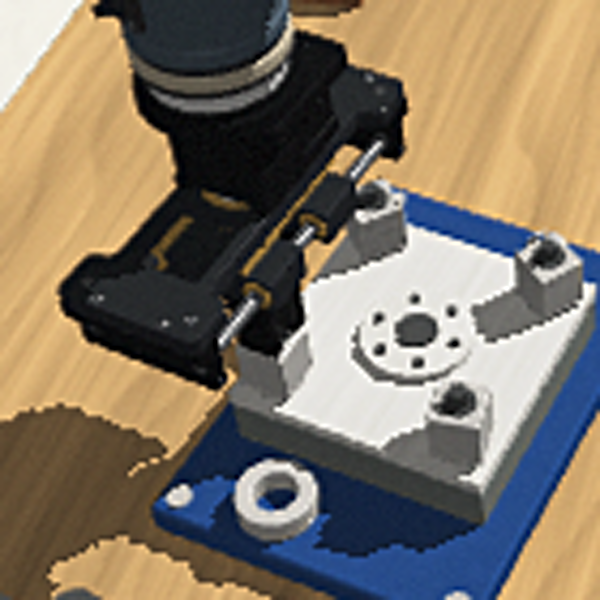

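```bash
python3 -c "
from h import *
plan()
a=np.radians(169.4);y=np.array([np.sin(a),-np.cos(a),0])
c=np.array([.6498,.1527,.1256])
for h in(-.039,-.024,.024,.039): print(h,'n0 tip',((proj('side',c+h*y)-[150,160])*2.857+[520,0]).round(),'n1', ((proj('side',np.array([.6534,.1519,.0641])+(h-np.sign(h)*.016)*y)-[140,150])*4.286).round())
print('body n1',((proj('side',np.array([[.6534,.1519,.134]]*2+[[.6534,.1519,.134]])+np.array([-.095,0,.095])[:,None]*y)-[140,150])*4.286).round())
"
```

```text
t 4.2 p [0.6533 0.1519 0.075 ] yaw 169.42 j6 -75.9 F [-0.18 -0.53  0.84] M [-0.044  0.052 -0.008] grip 30.1 open 0.099
-0.039 n0 tip [[698. 135.]] n1 [[302. 340.]]
-0.024 n0 tip [[687. 148.]] n1 [[287. 360.]]
0.024 n0 tip [[654. 191.]] n1 [[271. 381.]]
0.039 n0 tip [[643. 205.]] n1 [[256. 401.]]
body n1 [[356. 164.]
 [261. 283.]
 [152. 420.]]
```

```bash
python3 -c "
from h import *
im2=bot.capture('side')
plan()
b=cv2.resize(im2[195:255,170:250],(800,600),interpolation=cv2.INTER_CUBIC)
b=np.clip(b.astype(float)**.7*255**.3,0,255).astype(np.uint8)
cv2.imwrite('pics/n2.png',b)"
```

```text
t 4.25 p [0.6533 0.1519 0.075 ] yaw 169.43 j6 -75.9 F [-0.12 -0.39  0.5 ] M [ 0.02   0.    -0.003] grip 30.0 open 0.092
```

View pics/n2.png

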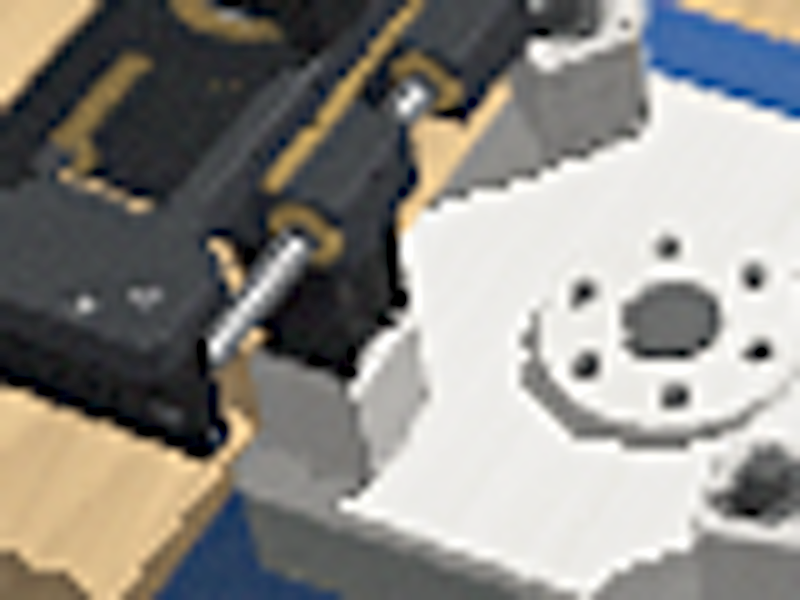

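The fingers hide the nut's top face in the side view, which means they are above the nut rather than beside it, contrary to the reported z. Next I'll open, lift, and locate the fingertips by image differencing between open and shut.

>>> apply_moves([
  [[0,0,0,0,0,0,0.1],[0,0,0,0,0,0,0.1],[0,0,0,0,0,0,0.1],[0,0,0,0,0,0,0.1],[0,0,0,0,0,0,0.1],[0,0,-6,0,0,0,0.1],[0,0,-6,0,0,0,0.1],[0,0,-6,0,0,0,0.1],[0,0,-6,0,0,0,0.1]],
])

```text
time_s: 5.38
position: [0.6522, 0.1518, 0.1336]
tcp_rot: [[-0.983, 0.184, -0.003], [0.184, 0.983, -0.0], [0.003, -0.001, -1.0]]
force: [0.5, 0.6, 0.6]
opening: 0.548
grasp_force: 0.0
```

```bash
python3 -c "
from h import *
plan()
np.savez('open.npz',top=bot.capture('top'),side=bot.capture('side'))"
```

```text
t 5.38 p [0.6522 0.1518 0.1336] yaw 169.43 j6 -75.9 F [0.49 0.61 0.6 ] M [ 0.018 -0.013 -0.031] grip 0.0 open 0.548
```

>>> apply_moves([
  [[0,0,0,0,0,0,-1],[0,0,0,0,0,0,-1],[0,0,0,0,0,0,-1],[0,0,0,0,0,0,-1],[0,0,0,0,0,0,-1],[0,0,0,0,0,0,-1],[0,0,0,0,0,0,-1]],
])

```text
time_s: 6.35
position: [0.6533, 0.1519, 0.135]
tcp_rot: [[-0.983, 0.183, 0.0], [0.183, 0.983, -0.0], [-0.0, 0.0, -1.0]]
force: [0.2, 0.6, -0.8]
opening: 0.006
grasp_force: 0.0
```

```bash
python3 -c "
from h import *
plan()
o=np.load('open.npz')['side'];c=bot.capture('side')
d=cv2.absdiff(o,c).max(2)>40
ys,xs=np.where(d);print(len(ys),xs.min(),xs.max(),ys.min(),ys.max())
a=np.hstack([o[170:245,170:230],c[170:245,170:230]])
b=cv2.resize(a,(800,500),interpolation=2); b=np.clip(b.astype(float)**.6*255**.4,0,255).astype(np.uint8)
y=np.array([.184,.983,0])
for h in(-.039,-.024,0,.024,.039): print(h,proj('side',np.array([.6533,.1519,.124])+h*y).round(1))
cv2.imwrite('pics/n3.png',b)"
```

```text
t 6.35 p [0.6533 0.1519 0.135 ] yaw 169.43 j6 -75.9 F [ 0.17  0.59 -0.76] M [ 0.047 -0.04   0.022] grip 0.0 open 0.006
2229 35 533 0 417
-0.039 [[210.9 207.3]]
-0.024 [[207.4 211.7]]
0 [[201.5 219.1]]
0.024 [[195.5 226.7]]
0.039 [[191.6 231.6]]
```

View pics/n3.png

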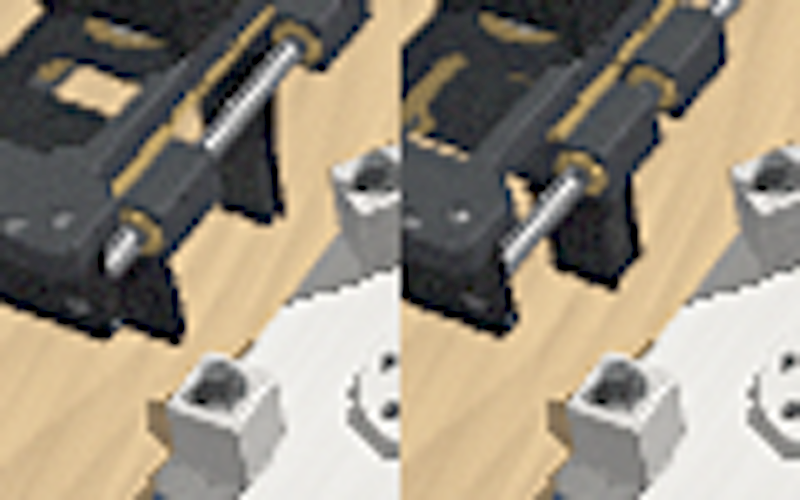

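In free air it shuts to 0.006, so at z = 0.075 it was holding the stud above the nut. The fingertips project about 8–9 px (about 34 mm) higher than the reported z implies, while x and y match. I'll go lower, to a reported z of about 0.052 (real tips around 0.075), watching the force.

>>> apply_moves([
  [[0,0,0,0,0,0,0.1],[0,0,0,0,0,0,0.1],[0,0,0,0,0,0,0.1],[0,0,0,0,0,0,0.1],[0,0,0,0,0,0,0.1],[0,0,5,0,0,0,0.1],[0,0,6.5,0,0,0,0.1],[0,0,7,0,0,0,0.1],[0,0,7,0,0,0,0.1]],
])

```text
time_s: 7.52
position: [0.6541, 0.1519, 0.0656]
tcp_rot: [[-0.983, 0.184, 0.001], [0.184, 0.983, 0.0], [-0.001, 0.0, -1.0]]
force: [0.3, -0.0, 0.4]
opening: 0.546
grasp_force: 0.0
```

>>> apply_moves([
  [[0,0,0.5,0,0,0,0.1],[0,0,0.9,0,0,0,0.1],[0,0,1.3,0,0,0,0.1],[0,0,1.3,0,0,0,-1],[0,0,1.3,0,0,0,-1],[0,0,1.3,0,0,0,-1],[0,0,1.3,0,0,0,-1],[0,0,1.3,0,0,0,-1]],
])

```text
time_s: 8.52
position: [0.6534, 0.1518, 0.0521]
tcp_rot: [[-0.983, 0.184, 0.0], [0.184, 0.983, -0.0], [-0.0, 0.0, -1.0]]
force: [-0.4, -1.3, 0.1]
opening: 0.322
grasp_force: 29.6
```

```bash
python3 -c "
from h import *
plan()"
```

```text
t 8.53 p [0.6534 0.1518 0.0521] yaw 169.42 j6 -75.9 F [-0.44 -1.35  0.11] M [ 0.011 -0.003 -0.012] grip 29.6 open 0.322
```

Gripped, with opening 0.322 = 28 mm. Now I'll turn 100° clockwise, following the thread down.

>>> apply_moves([
  [[0,0,0.005,0,0,10,-1],[0,0,0.01,0,0,20,-1],[0,0,0.015,0,0,30,-1],[0,0,0.02,0,0,40,-1],[0,0,0.03,0,0,50,-1],[0,0,0.035,0,0,60,-1],[0,0,0.04,0,0,70,-1],[0,0,0.045,0,0,80,-1],[0,0,0.05,0,0,90,-1],[0,0,0.055,0,0,100,-1]],
])

```text
time_s: 9.78
position: [0.6561, 0.1533, 0.0516]
tcp_rot: [[0.357, 0.934, 0.006], [0.934, -0.357, 0.002], [0.004, 0.005, -1.0]]
force: [4.7, 3.2, -3.6]
opening: 0.322
grasp_force: 29.7
```

```bash
cat >> h.py <<'E'
def feel(k=5):
    m=[]
    for _ in range(k): bot.capture("side"); m.append([*bot.read_state()["force"],*bot.read_state()["moment"]])
    m=np.array(m); print("F",m[:,:3].mean(0).round(2),"M",m[:,3:].mean(0).round(3),"sd",m[:,5].std().round(3)); plan()
E
python3 -c "
from h import *
feel()"
```

```text
F [ 4.26  3.21 -3.54] M [ 0.506 -0.676  0.053] sd 0.015
t 10.03 p [0.6561 0.1533 0.0516] yaw 69.4 j6 24.1 F [ 4.17  3.88 -3.33] M [ 0.516 -0.633  0.062] grip 29.6 open 0.325
```

Running torque is 0.053 N m. The orbit of the TCP shows the grip is 2 mm off along tool x, which puts the true nut centre at about (0.6554, 0.1514). I'll continue in small steps and follow that orbit.

>>> apply_moves([
  [[0.23,0.23,0.005,0,0,9,-1],[0.22,0.26,0.01,0,0,18,-1],[0.22,0.26,0.01,0,0,18,-1]],
])

```text
time_s: 10.4
position: [0.6567, 0.1531, 0.0514]
tcp_rot: [[0.622, 0.783, 0.0], [0.783, -0.622, 0.0], [0.0, 0.0, -1.0]]
force: [0.8, -0.0, 0.3]
opening: 0.323
grasp_force: 29.6
```

```bash
python3 -c "
from h import *
feel(3)"
```

```text
F [0.17 0.24 0.52] M [-0.027  0.058  0.084] sd 0.03
t 10.55 p [0.6567 0.1531 0.0514] yaw 51.54 j6 42.1 F [0.81 0.62 0.73] M [0.014 0.049 0.103] grip 29.6 open 0.322
```

>>> apply_moves([
  [[-0.04,0.04,0.005,0,0,10,-1],[-0.04,0.04,0.005,0,0,12,-1],[-0.04,0.04,0.005,0,0,12,-1]],
])

```text
time_s: 10.92
position: [0.657, 0.1527, 0.0513]
tcp_rot: [[0.771, 0.637, 0.001], [0.637, -0.771, 0.0], [0.001, 0.0, -1.0]]
force: [1.5, 1.7, 0.2]
opening: 0.318
grasp_force: 29.6
```

```bash
python3 -c "
from h import *
feel(3)"
```

```text
F [1.05 1.66 0.24] M [ 0.21  -0.109  0.081] sd 0.06
t 11.07 p [0.657  0.1527 0.0514] yaw 39.5 j6 54.1 F [ 1.06  2.17 -0.07] M [ 0.213 -0.11   0.008] grip 29.6 open 0.322
```

>>> apply_moves([
  [[0,0.04,0.005,0,0,10,-1],[0,0.04,0.005,0,0,12,-1],[0,0.04,0.005,0,0,12,-1]],
])

```text
time_s: 11.45
position: [0.6572, 0.1523, 0.0513]
tcp_rot: [[0.887, 0.463, 0.001], [0.463, -0.887, 0.0], [0.001, 0.0, -1.0]]
force: [1.5, 2.3, -0.6]
opening: 0.319
grasp_force: 29.6
```

```bash
python3 -c "
from h import *
feel(5)"
```

```text
F [ 1.88  2.66 -0.53] M [ 0.399 -0.206  0.068] sd 0.032
t 11.7 p [0.6572 0.1523 0.0513] yaw 27.47 j6 66.1 F [ 2.34  2.49 -0.53] M [ 0.487 -0.214  0.037] grip 29.6 open 0.322
```

>>> apply_moves([
  [[0,0.03,0.005,0,0,8,-1],[0,0.03,0.005,0,0,8,-1]],
])

```text
time_s: 11.95
position: [0.6573, 0.1521, 0.0513]
tcp_rot: [[0.942, 0.335, 0.001], [0.335, -0.942, 0.0], [0.001, -0.0, -1.0]]
force: [1.7, 2.7, -0.6]
opening: 0.321
grasp_force: 29.7
```

```bash
python3 -c "
from h import *
feel(5)"
```

```text
F [ 2.31  3.28 -0.06] M [ 0.545 -0.285  0.123] sd 0.024
t 12.2 p [0.6572 0.1521 0.0512] yaw 19.49 j6 74.0 F [1.62 2.84 0.35] M [ 0.539 -0.304  0.127] grip 29.7 open 0.321
```

Torque is rising. I'll take a further 5°.

>>> apply_moves([
  [[0,0,0.003,0,0,5,-1],[0,0,0.003,0,0,5,-1]],
])

```text
time_s: 12.45
position: [0.6573, 0.1519, 0.0512]
tcp_rot: [[0.968, 0.251, 0.001], [0.251, -0.968, 0.0], [0.001, 0.0, -1.0]]
force: [2.3, 2.5, -0.8]
opening: 0.321
grasp_force: 29.7
```

```bash
python3 -c "
from h import *
feel(6)"
```

```text
F [ 3.27  2.82 -0.62] M [ 0.538 -0.381  0.171] sd 0.03
t 12.75 p [0.6573 0.1519 0.0512] yaw 14.46 j6 79.1 F [ 3.24  2.97 -0.84] M [ 0.553 -0.396  0.16 ] grip 29.7 open 0.322
```

Nut 0 is firm, about 0.115 N m over running torque. I'll release, lift and go to the diagonal nut 2.

>>> apply_moves([
  [[0,0,0,0,0,5,0.1],[0,0,0,0,0,5,0.1],[0,0,0,0,0,5,0.1],[0,0,-5,0,0,5,0.1],[0,0,-6.5,0,0,5,0.1],[0,0,-6.5,0,0,5,0.1],[0,0,-6.5,0,0,5,0.1]],
])

```text
time_s: 13.62
position: [0.6556, 0.1516, 0.1147]
tcp_rot: [[0.986, 0.164, -0.003], [0.164, -0.986, -0.0], [-0.003, -0.0, -1.0]]
force: [-0.9, -0.4, -0.4]
opening: 0.546
grasp_force: 0.0
```

```bash
python3 -c "
from h import *
plan((.529,.0608,.1162,141))"
```

```text
t 13.62 p [0.6556 0.1516 0.1147] yaw 9.43 j6 84.1 F [-0.94 -0.43 -0.43] M [-0.002  0.184 -0.023] grip 0.0 open 0.546
shift cm [-13.98   6.88  -0.11] rot [-2.000e-01  1.000e-01 -1.316e+02]
```

I accidentally left a 5° turn in the release rows. At worst that puts the nut about 13° (0.23 rad) past home, still inside the window. Moving to nut 2.

>>> apply_moves([
  [[-4,2,0,0,0,-10,0.1],[-9,4.4,0,0,0,-20,0.1],[-13.98,6.88,0,0,0,-30,0.1],[-13.98,6.88,0,0,0,-40,0.1],[-13.98,6.88,0,0,0,-50,0.1],[-13.98,6.88,0,0,0,-60,0.1],[-13.98,6.88,0,0,0,-70,0.1],[-13.98,6.88,0,0,0,-80,0.1],[-13.98,6.88,0,0,0,-90,0.1],[-13.98,6.88,0,0,0,-100,0.1],[-13.98,6.88,0,0,0,-110,0.1],[-13.98,6.88,0,0,0,-120,0.1],[-13.98,6.88,0,0,0,-130,0.1],[-13.98,6.88,0,0,0,-131.6,0.1],[-13.98,6.88,0,0,0,-131.6,0.1],[-13.98,6.88,0,0,0,-131.6,0.1]],
])

```text
time_s: 15.62
position: [0.5301, 0.0611, 0.1158]
tcp_rot: [[-0.777, 0.63, -0.001], [0.63, 0.777, 0.0], [0.001, -0.0, -1.0]]
force: [-0.3, 0.0, 0.5]
opening: 0.556
grasp_force: 0.0
```

```bash
python3 -c "
from h import *
plan((.529,.0608,.052,141))"
```

```text
t 15.62 p [0.5301 0.0611 0.1158] yaw 140.95 j6 -56.4 F [-0.31  0.03  0.49] M [ 0.031 -0.004  0.033] grip 0.0 open 0.556
shift cm [ 0.06 -0.09  6.38] rot [-0. -0. -0.]
```

>>> apply_moves([
  [[0.06,-0.09,3,0,0,0,0.1],[0.06,-0.09,5,0,0,0,0.1],[0.06,-0.09,6.4,0,0,0,0.1],[0.06,-0.09,6.4,0,0,0,0.1],[0.06,-0.09,6.4,0,0,0,-1],[0.06,-0.09,6.4,0,0,0,-1],[0.06,-0.09,6.4,0,0,0,-1],[0.06,-0.09,6.4,0,0,0,-1],[0.06,-0.09,6.4,0,0,0,-1]],
])

```text
time_s: 16.75
position: [0.5297, 0.0605, 0.0528]
tcp_rot: [[-0.777, 0.629, 0.001], [0.629, 0.777, -0.0], [-0.001, 0.0, -1.0]]
force: [-0.6, -1.9, 5.8]
opening: 0.319
grasp_force: 29.9
```

```bash
python3 -c "
from h import *
feel(3)"
```

```text
F [-0.65 -1.63  6.17] M [-0.282  0.209 -0.018] sd 0.025
t 16.9 p [0.5297 0.0605 0.0528] yaw 141.03 j6 -56.5 F [-0.43 -1.89  6.03] M [-0.274  0.223  0.001] grip 29.9 open 0.323
```

>>> apply_moves([
  [[0,0,-0.05,0,0,10,-1],[0,0,-0.05,0,0,20,-1],[0,0,-0.05,0,0,30,-1],[0,0,-0.05,0,0,40,-1],[0,0,-0.05,0,0,50,-1],[0,0,-0.05,0,0,60,-1],[0,0,-0.05,0,0,70,-1],[0,0,-0.05,0,0,80,-1],[0,0,-0.05,0,0,90,-1],[0,0,-0.05,0,0,100,-1],[0,0,-0.05,0,0,100,-1]],
])

```text
time_s: 18.27
position: [0.528, 0.0605, 0.0523]
tcp_rot: [[0.753, 0.658, -0.003], [0.658, -0.753, -0.001], [-0.002, -0.001, -1.0]]
force: [-1.4, -3.2, 0.7]
opening: 0.322
grasp_force: 29.9
```

```bash
python3 -c "
from h import *
feel(4)"
```

```text
F [-3.1  -3.39  1.  ] M [-0.751  0.637  0.031] sd 0.006
t 18.48 p [0.5281 0.0605 0.0523] yaw 41.15 j6 43.4 F [-4.01 -4.05  0.59] M [-0.82   0.726  0.024] grip 29.9 open 0.32
```

>>> apply_moves([
  [[-0.23,-0.02,0.005,0,0,9,-1],[-0.23,-0.03,0.01,0,0,18,-1],[-0.23,-0.03,0.01,0,0,18,-1]],
])

```text
time_s: 18.85
position: [0.5278, 0.0606, 0.0522]
tcp_rot: [[0.92, 0.393, 0.001], [0.393, -0.92, 0.002], [0.001, -0.001, -1.0]]
force: [0.4, 2.6, -3.9]
opening: 0.319
grasp_force: 29.9
```

```bash
python3 -c "
from h import *
feel(5)"
```

```text
F [ 0.55  5.   -3.98] M [0.828 0.035 0.047] sd 0.009
t 19.1 p [0.5277 0.0605 0.0523] yaw 23.08 j6 61.2 F [ 1.11  6.37 -3.77] M [0.989 0.03  0.042] grip 29.9 open 0.32
```

>>> apply_moves([
  [[0,-0.02,0.005,0,0,10,-1],[0,-0.02,0.005,0,0,12,-1],[0,-0.02,0.005,0,0,12,-1]],
])

```text
time_s: 19.48
position: [0.5276, 0.0607, 0.0522]
tcp_rot: [[0.981, 0.192, 0.001], [0.192, -0.981, 0.002], [0.001, -0.001, -1.0]]
force: [0.9, 5.3, -4.8]
opening: 0.324
grasp_force: 29.9
```

```bash
python3 -c "
from h import *
feel(5)"
```

```text
F [ 0.97  5.79 -5.13] M [0.996 0.011 0.068] sd 0.015
t 19.73 p [0.5276 0.0607 0.0522] yaw 11.07 j6 73.3 F [ 1.    5.87 -4.96] M [1.015 0.072 0.054] grip 29.9 open 0.316
```

>>> apply_moves([
  [[0,-0.2,0.05,0,0,10,-1],[0,-0.2,0.05,0,0,12,-1],[0,-0.2,0.05,0,0,12,-1]],
])

```text
time_s: 20.1
position: [0.5276, 0.0611, 0.0521]
tcp_rot: [[1.0, -0.014, 0.001], [-0.014, -1.0, -0.001], [0.001, 0.001, -1.0]]
force: [-0.7, -0.3, -2.9]
opening: 0.318
grasp_force: 29.9
```

```bash
python3 -c "
from h import *
feel(5)"
```

```text
F [ 1.3  -2.06 -2.47] M [-0.379 -0.045  0.055] sd 0.038
t 20.35 p [0.5276 0.0612 0.0521] yaw -0.92 j6 85.5 F [ 1.69 -3.16 -2.27] M [-0.463 -0.093  0.129] grip 29.9 open 0.321
```

>>> apply_moves([
  [[0,-0.02,0.005,0,0,8,-1],[0,-0.02,0.005,0,0,8,-1]],
])

```text
time_s: 20.6
position: [0.5276, 0.0613, 0.0521]
tcp_rot: [[0.988, -0.154, 0.001], [-0.154, -0.988, -0.001], [0.001, 0.0, -1.0]]
force: [1.6, -3.6, -2.1]
opening: 0.318
grasp_force: 29.9
```

```bash
python3 -c "
from h import *
feel(5)"
```

```text
F [ 2.09 -4.17 -2.51] M [-0.796 -0.195  0.016] sd 0.049
t 20.85 p [0.5276 0.0614 0.0521] yaw -8.89 j6 93.5 F [ 3.05 -5.01 -3.38] M [-0.891 -0.202  0.075] grip 29.9 open 0.321
```

>>> apply_moves([
  [[0,0.12,0.02,0,0,10,-1],[0,0.12,0.02,0,0,10,-1]],
])

```text
time_s: 21.1
position: [0.5276, 0.0614, 0.052]
tcp_rot: [[0.946, -0.323, 0.002], [-0.323, -0.946, 0.001], [0.001, -0.002, -1.0]]
force: [4.3, 1.2, -1.4]
opening: 0.316
grasp_force: 29.8
```

```bash
python3 -c "
from h import *
feel(6)"
```

```text
F [ 3.92  2.95 -1.21] M [ 0.525 -0.542  0.095] sd 0.032
t 21.4 p [0.5276 0.0614 0.052 ] yaw -18.92 j6 103.4 F [ 4.24  3.92 -1.72] M [ 0.621 -0.541  0.095] grip 29.9 open 0.32
```

>>> apply_moves([
  [[0,0,0.005,0,0,8,-1],[0,0,0.005,0,0,8,-1]],
])

```text
time_s: 21.65
position: [0.5276, 0.0615, 0.0519]
tcp_rot: [[0.891, -0.453, 0.002], [-0.453, -0.891, 0.001], [0.001, -0.002, -1.0]]
force: [4.6, 4.7, -0.3]
opening: 0.321
grasp_force: 29.8
```

```bash
python3 -c "
from h import *
feel(6)"
```

```text
F [ 4.51  3.97 -1.45] M [ 0.755 -0.585  0.189] sd 0.038
t 21.95 p [0.5276 0.0615 0.0519] yaw -26.89 j6 111.4 F [ 5.08  4.07 -1.45] M [ 0.72  -0.554  0.204] grip 29.8 open 0.32
```

Nut 2 is firm, about 0.14 N m over running torque. That diagonal is done, so I'll release and move to nut 1.

>>> apply_moves([
  [[0,0,0,0,0,0,0.1],[0,0,0,0,0,0,0.1],[0,0,0,0,0,0,0.1],[0,0,-5,0,0,0,0.1],[0,0,-6.5,0,0,0,0.1],[0,0,-6.5,0,0,0,0.1],[0,0,-6.5,0,0,-10,0.1],[0,0,-6.5,0,0,-20,0.1],[0,0,-6.5,0,0,-30,0.1],[0,0,-6.5,0,0,-40,0.1],[0,0,-6.5,0,0,-50,0.1],[0,0,-6.5,0,0,-60,0.1],[0,0,-6.5,0,0,-70,0.1],[0,0,-6.5,0,0,-80,0.1],[0,0,-6.5,0,0,-80,0.1]],
])

```text
time_s: 23.82
position: [0.5254, 0.0606, 0.1152]
tcp_rot: [[0.603, 0.798, -0.003], [0.798, -0.603, 0.0], [-0.002, -0.003, -1.0]]
force: [-0.3, -1.0, -0.1]
opening: 0.55
grasp_force: 0.0
```

```bash
python3 -c "
from h import *
plan((.6375,.0431,.1162,141))"
```

```text
t 23.82 p [0.5254 0.0606 0.1152] yaw 52.91 j6 31.6 F [-0.34 -0.99 -0.05] M [-0.035  0.073 -0.013] grip 0.0 open 0.55
shift cm [ 5.36 10.   -0.13] rot [ -0.2  -0.  -88.1]
```

>>> apply_moves([
  [[2,4,0,-0.2,0,-10,0.1],[4,8,0,-0.2,0,-20,0.1],[5.36,10,0,-0.2,0,-30,0.1],[5.36,10,0,-0.2,0,-40,0.1],[5.36,10,0,-0.2,0,-50,0.1],[5.36,10,0,-0.2,0,-60,0.1],[5.36,10,0,-0.2,0,-70,0.1],[5.36,10,0,-0.2,0,-80,0.1],[5.36,10,0,-0.2,0,-88,0.1],[5.36,10,0,-0.2,0,-88,0.1],[5.36,10,0,-0.2,0,-88,0.1],[5.36,10,0,-0.2,0,-88,0.1]],
])

```text
time_s: 25.32
position: [0.6387, 0.0433, 0.1164]
tcp_rot: [[-0.776, 0.63, 0.003], [0.63, 0.776, 0.0], [-0.002, 0.002, -1.0]]
force: [-0.3, 0.4, -0.2]
opening: 0.549
grasp_force: 0.0
```

```bash
python3 -c "
from h import *
plan((.6375,.0431,.052,141))"
```

```text
t 25.32 p [0.6387 0.0433 0.1164] yaw 140.92 j6 -57.1 F [-0.33  0.43 -0.19] M [ 0.03  -0.05   0.011] grip 0.0 open 0.549
shift cm [ 0.09 -0.11  6.44] rot [ 0.1  0.1 -0.1]
```

>>> apply_moves([
  [[0.08,-0.09,3,0.1,0.1,0,0.1],[0.08,-0.09,5,0.1,0.1,0,0.1],[0.08,-0.09,6.4,0.1,0.1,0,0.1],[0.08,-0.09,6.4,0.1,0.1,0,0.1],[0.08,-0.09,6.4,0.1,0.1,0,0.1],[0.08,-0.09,6.4,0.1,0.1,0,-1],[0.08,-0.09,6.4,0.1,0.1,0,-1],[0.08,-0.09,6.4,0.1,0.1,0,-1],[0.08,-0.09,6.4,0.1,0.1,0,-1],[0.08,-0.09,6.4,0.1,0.1,0,-1]],
])

```text
time_s: 26.58
position: [0.638, 0.0425, 0.0533]
tcp_rot: [[-0.777, 0.629, 0.001], [0.629, 0.777, -0.001], [-0.001, 0.0, -1.0]]
force: [-1.9, -3.0, 5.2]
opening: 0.336
grasp_force: 27.9
```

```bash
python3 -c "
from h import *
feel(2)"
```

```text
F [-1.72 -3.22  5.37] M [-0.628  0.342  0.017] sd 0.01
t 26.68 p [0.638  0.0425 0.0533] yaw 141.03 j6 -57.2 F [-1.37 -3.71  5.16] M [-0.619  0.294  0.007] grip 27.9 open 0.337
```

>>> apply_moves([
  [[0,0,-0.05,0,0,10,-1],[0,0,-0.05,0,0,20,-1],[0,0,-0.05,0,0,30,-1],[0,0,-0.05,0,0,40,-1],[0,0,-0.05,0,0,50,-1],[0,0,-0.05,0,0,60,-1],[0,0,-0.05,0,0,70,-1],[0,0,-0.05,0,0,80,-1],[0,0,-0.05,0,0,90,-1],[0,0,-0.05,0,0,100,-1],[0,0,-0.05,0,0,100,-1]],
])

```text
time_s: 28.05
position: [0.6368, 0.0427, 0.0528]
tcp_rot: [[0.753, 0.658, -0.002], [0.658, -0.753, -0.001], [-0.002, -0.001, -1.0]]
force: [-3.4, -4.3, 2.5]
opening: 0.338
grasp_force: 27.7
```

```bash
python3 -c "
from h import *
feel(4)"
```

```text
F [-3.3  -4.19  1.87] M [-0.826  0.678  0.005] sd 0.01
t 28.25 p [0.6368 0.0427 0.0528] yaw 41.2 j6 42.7 F [-2.95 -4.32  2.65] M [-0.89   0.672  0.01 ] grip 27.7 open 0.342
```

>>> apply_moves([
  [[-0.12,0.02,0,0,0,9,-1],[-0.12,0.02,0,0,0,18,-1],[-0.12,0.02,0,0,0,18,-1]],
])

```text
time_s: 28.62
position: [0.637, 0.0429, 0.0527]
tcp_rot: [[0.919, 0.394, 0.0], [0.394, -0.919, 0.001], [0.001, -0.001, -1.0]]
force: [-1.7, -1.4, -0.0]
opening: 0.329
grasp_force: 28.2
```

```bash
python3 -c "
from h import *
feel(6)"
```

```text
F [-0.96  0.09 -1.32] M [-0.018  0.281  0.054] sd 0.028
t 28.93 p [0.637  0.0428 0.0528] yaw 23.09 j6 60.7 F [-0.54  1.08 -2.09] M [0.111 0.208 0.069] grip 28.2 open 0.334
```

>>> apply_moves([
  [[0,0,0,0,0,10,-1],[0,0,0,0,0,10,-1]],
])

```text
time_s: 29.18
position: [0.6369, 0.0428, 0.0528]
tcp_rot: [[0.974, 0.228, 0.0], [0.228, -0.974, 0.001], [0.0, -0.001, -1.0]]
force: [-0.5, 0.3, -2.3]
opening: 0.331
grasp_force: 28.2
```

```bash
python3 -c "
from h import *
feel(6)"
```

```text
F [-0.05  2.48 -4.05] M [0.393 0.183 0.027] sd 0.028
t 29.48 p [0.6369 0.0428 0.0528] yaw 13.08 j6 70.7 F [ 0.11  3.61 -5.03] M [0.473 0.173 0.046] grip 28.2 open 0.328
```

>>> apply_moves([
  [[0,-0.05,0.04,0,0,10,-1],[0,-0.05,0.04,0,0,10,-1]],
])

```text
time_s: 29.72
position: [0.6369, 0.0428, 0.0527]
tcp_rot: [[0.998, 0.055, 0.0], [0.055, -0.998, 0.0], [0.001, -0.0, -1.0]]
force: [-0.2, 2.8, -3.4]
opening: 0.331
grasp_force: 28.2
```

```bash
python3 -c "
from h import *
feel(6)"
```

```text
F [-0.59  2.33 -3.73] M [0.452 0.217 0.026] sd 0.048
t 30.02 p [0.6369 0.0428 0.0527] yaw 3.09 j6 80.7 F [-0.87  2.54 -3.69] M [ 0.505  0.223 -0.015] grip 28.2 open 0.335
```

>>> apply_moves([
  [[0,-0.02,0.01,0,0,8,-1],[0,-0.02,0.01,0,0,8,-1]],
])

```text
time_s: 30.28
position: [0.6369, 0.0429, 0.0527]
tcp_rot: [[0.996, -0.085, 0.001], [-0.085, -0.996, 0.0], [0.001, -0.0, -1.0]]
force: [0.5, 3.0, -3.5]
opening: 0.333
grasp_force: 28.2
```

```bash
python3 -c "
from h import *
feel(6)"
```

```text
F [-0.76  2.6  -3.32] M [0.405 0.259 0.062] sd 0.018
t 30.57 p [0.6369 0.0429 0.0527] yaw -4.92 j6 88.7 F [-0.41  2.39 -3.27] M [0.44  0.25  0.053] grip 28.2 open 0.331
```

At 146° there is no rise yet, so I'll continue.

>>> apply_moves([
  [[0,-0.02,0.02,0,0,9,-1],[0,-0.02,0.02,0,0,9,-1]],
])

```text
time_s: 30.82
position: [0.6369, 0.0429, 0.0526]
tcp_rot: [[0.971, -0.239, 0.001], [-0.239, -0.971, -0.0], [0.001, -0.0, -1.0]]
force: [-1.6, 2.7, -2.1]
opening: 0.332
grasp_force: 28.2
```

```bash
python3 -c "
from h import *
feel(6)"
```

```text
F [-1.22  1.43 -1.78] M [0.322 0.35  0.039] sd 0.019
t 31.12 p [0.637  0.043  0.0526] yaw -13.91 j6 97.8 F [-0.55  1.4  -1.8 ] M [0.283 0.381 0.039] grip 28.2 open 0.333
```

>>> apply_moves([
  [[0,0,0.01,0,0,7,-1],[0,0,0.01,0,0,7,-1]],
])

```text
time_s: 31.38
position: [0.637, 0.043, 0.0525]
tcp_rot: [[0.934, -0.356, 0.001], [-0.356, -0.934, 0.0], [0.001, -0.0, -1.0]]
force: [-1.2, 1.3, -0.5]
opening: 0.334
grasp_force: 28.2
```

```bash
python3 -c "
from h import *
feel(6)"
```

```text
F [-1.45  1.71 -0.59] M [0.309 0.452 0.06 ] sd 0.007
t 31.68 p [0.637  0.043  0.0525] yaw -20.93 j6 104.8 F [-0.96  1.87 -0.28] M [0.287 0.468 0.064] grip 28.2 open 0.333
```

>>> apply_moves([
  [[0,0,0.01,0,0,9,-1],[0,0,0.01,0,0,9,-1]],
])

```text
time_s: 31.92
position: [0.6371, 0.0431, 0.0525]
tcp_rot: [[0.868, -0.497, 0.001], [-0.497, -0.868, -0.0], [0.001, -0.0, -1.0]]
force: [-1.3, 2.2, 0.4]
opening: 0.333
grasp_force: 28.0
```

```bash
python3 -c "
from h import *
feel(6)"
```

```text
F [-1.85  1.3   0.77] M [0.276 0.468 0.145] sd 0.016
t 32.23 p [0.6371 0.0431 0.0525] yaw -29.91 j6 113.8 F [-1.65  1.95  0.42] M [0.23  0.532 0.123] grip 28.0 open 0.333
```

>>> apply_moves([
  [[0,0,0.01,0,0,6,-1],[0,0,0.01,0,0,6,-1]],
])

```text
time_s: 32.48
position: [0.6375, 0.0428, 0.0525]
tcp_rot: [[0.81, -0.586, 0.002], [-0.586, -0.81, -0.0], [0.002, -0.001, -1.0]]
force: [-0.9, 0.0, 2.0]
opening: 0.326
grasp_force: 28.6
```

```bash
python3 -c "
from h import *
feel(6)"
```

```text
F [-1.02  0.56  1.96] M [0.118 0.398 0.189] sd 0.035
t 32.77 p [0.6374 0.0429 0.0524] yaw -35.93 j6 119.8 F [-0.74  0.37  2.38] M [0.054 0.375 0.16 ] grip 28.6 open 0.327
```

Nut 1 is firm, about 0.14 N m over. On to the last one, nut 3.

>>> apply_moves([
  [[0,0,0,0,0,0,0.1],[0,0,0,0,0,0,0.1],[0,0,0,0,0,0,0.1],[0,0,-5,0,0,0,0.1],[0,0,-6.5,0,0,0,0.1],[0,0,-6.5,0,0,0,0.1],[0,0,-6.5,0,0,-10,0.1],[0,0,-6.5,0,0,-20,0.1],[0,0,-6.5,0,0,-30,0.1],[0,0,-6.5,0,0,-40,0.1],[0,0,-6.5,0,0,-50,0.1],[0,0,-6.5,0,0,-60,0.1],[0,0,-6.5,0,0,-70,0.1],[0,0,-6.5,0,0,-80,0.1],[0,0,-6.5,0,0,-90,0.1],[0,0,-6.5,0,0,-100,0.1],[0,0,-6.5,0,0,-110,0.1],[0,0,-6.5,0,0,-110,0.1]],
])

```text
time_s: 35.02
position: [0.6357, 0.0432, 0.1154]
tcp_rot: [[0.277, 0.961, -0.003], [0.961, -0.277, 0.001], [-0.0, -0.003, -1.0]]
force: [0.2, 0.1, 0.4]
opening: 0.551
grasp_force: 0.0
```

```bash
python3 -c "
from h import *
plan((.5469,.1695,.1162,184))"
```

```text
t 35.02 p [0.6357 0.0432 0.1154] yaw 73.9 j6 9.9 F [0.24 0.1  0.38] M [-0.057  0.074 -0.043] grip 0.0 open 0.551
shift cm [  9.67 -12.03  -0.05] rot [-1.000e-01 -1.000e-01 -1.101e+02]
```

>>> apply_moves([
  [[3,-4,0,0,0,-10,0.1],[6,-8,0,0,0,-20,0.1],[9.67,-12.03,0,0,0,-30,0.1],[9.67,-12.03,0,0,0,-40,0.1],[9.67,-12.03,0,0,0,-50,0.1],[9.67,-12.03,0,0,0,-60,0.1],[9.67,-12.03,0,0,0,-70,0.1],[9.67,-12.03,0,0,0,-80,0.1],[9.67,-12.03,0,0,0,-90,0.1],[9.67,-12.03,0,0,0,-100,0.1],[9.67,-12.03,0,0,0,-110,0.1],[9.67,-12.03,0,0,0,-110,0.1],[9.67,-12.03,0,0,0,-110,0.1],[9.67,-12.03,0,0,0,-110,0.1]],
])

```text
time_s: 36.78
position: [0.5478, 0.1691, 0.1169]
tcp_rot: [[-0.998, -0.068, 0.0], [-0.068, 0.998, 0.0], [-0.0, 0.0, -1.0]]
force: [-1.0, -0.0, 0.1]
opening: 0.549
grasp_force: 0.0
```

```bash
python3 -c "
from h import *
plan((.5469,.1695,.0515,184))"
```

```text
t 36.77 p [0.5478 0.1691 0.1169] yaw -176.09 j6 -87.9 F [-1.02 -0.01  0.09] M [ 0.073  0.026 -0.04 ] grip 0.0 open 0.549
shift cm [0.09 0.04 6.54] rot [ 0.   0.  -0.1]
```

>>> apply_moves([
  [[0.08,0.04,3,0,0,0,0.1],[0.08,0.04,5,0,0,0,0.1],[0.08,0.04,6.4,0,0,0,0.1],[0.08,0.04,6.4,0,0,0,0.1],[0.08,0.04,6.4,0,0,0,0.1],[0.08,0.04,6.4,0,0,0,-1],[0.08,0.04,6.4,0,0,0,-1],[0.08,0.04,6.4,0,0,0,-1],[0.08,0.04,6.4,0,0,0,-1],[0.08,0.04,6.4,0,0,0,-1]],
])

```text
time_s: 38.02
position: [0.5474, 0.1697, 0.0535]
tcp_rot: [[-0.998, -0.07, 0.001], [-0.07, 0.998, 0.0], [-0.001, 0.0, -1.0]]
force: [-0.6, -0.1, 3.6]
opening: 0.316
grasp_force: 29.8
```

```bash
python3 -c "
from h import *
feel(2)"
```

```text
F [-1.01  0.29  4.55] M [0.162 0.133 0.001] sd 0.006
t 38.12 p [0.5474 0.1697 0.0535] yaw -175.97 j6 -88.0 F [-0.78  0.    4.52] M [ 0.138  0.128 -0.005] grip 29.8 open 0.323
```

Gripped, with opening 0.323. Turning 100°.

>>> apply_moves([
  [[0,0,-0.05,0,0,10,-1],[0,0,-0.05,0,0,20,-1],[0,0,-0.05,0,0,30,-1],[0,0,-0.05,0,0,40,-1],[0,0,-0.04,0,0,50,-1],[0,0,-0.03,0,0,60,-1],[0,0,-0.02,0,0,70,-1],[0,0,-0.01,0,0,80,-1],[0,0,0,0,0,90,-1],[0,0,0,0,0,100,-1],[0,0,0,0,0,100,-1]],
])

```text
time_s: 39.5
position: [0.5469, 0.1693, 0.053]
tcp_rot: [[0.102, 0.995, 0.0], [0.995, -0.102, -0.0], [-0.0, 0.0, -1.0]]
force: [-0.1, -1.8, 1.9]
opening: 0.32
grasp_force: 29.8
```

```bash
python3 -c "
from h import *
feel(4)"
```

```text
F [-0.44 -1.07  2.06] M [-0.258  0.16   0.041] sd 0.007
t 39.7 p [0.5469 0.1693 0.053 ] yaw 84.14 j6 11.9 F [-0.38 -0.59  1.96] M [-0.282  0.172  0.044] grip 29.8 open 0.316
```

Well centred. I'll keep stepping.

>>> apply_moves([
  [[0,0,0,0,0,9,-1],[0,0,0,0,0,16,-1],[0,0,0,0,0,16,-1]],
])

```text
time_s: 40.08
position: [0.5468, 0.1693, 0.0529]
tcp_rot: [[0.372, 0.928, -0.0], [0.928, -0.372, -0.0], [-0.0, 0.0, -1.0]]
force: [0.4, -1.3, 0.7]
opening: 0.319
grasp_force: 29.8
```

```bash
python3 -c "
from h import *
feel(6)"
```

```text
F [-0.57 -1.47  0.99] M [-0.373  0.209  0.044] sd 0.019
t 40.38 p [0.5468 0.1694 0.0529] yaw 68.08 j6 28.0 F [-0.56 -1.85  1.09] M [-0.427  0.189  0.068] grip 29.8 open 0.318
```

>>> apply_moves([
  [[0,0,0.005,0,0,10,-1],[0,0,0.005,0,0,10,-1]],
])

```text
time_s: 40.62
position: [0.5468, 0.1694, 0.0529]
tcp_rot: [[0.527, 0.85, -0.0], [0.85, -0.527, -0.0], [-0.0, -0.0, -1.0]]
force: [-0.5, -2.0, -0.1]
opening: 0.319
grasp_force: 29.8
```

```bash
python3 -c "
from h import *
feel(6)"
```

```text
F [-1.05 -1.95  0.21] M [-0.463  0.329  0.036] sd 0.011
t 40.92 p [0.5468 0.1694 0.0529] yaw 58.09 j6 37.9 F [-1.72 -2.57 -0.85] M [-0.503  0.363  0.022] grip 29.8 open 0.318
```

>>> apply_moves([
  [[0,0,0.005,0,0,9,-1],[0,0,0.005,0,0,9,-1]],
])

```text
time_s: 41.18
position: [0.5468, 0.1694, 0.0529]
tcp_rot: [[0.654, 0.757, -0.0], [0.757, -0.654, -0.0], [-0.0, -0.0, -1.0]]
force: [-1.4, -2.2, -0.8]
opening: 0.316
grasp_force: 29.8
```

```bash
python3 -c "
from h import *
feel(6)"
```

```text
F [-1.81 -2.1  -0.89] M [-0.472  0.428  0.07 ] sd 0.028
t 41.48 p [0.5467 0.1695 0.0529] yaw 49.09 j6 46.9 F [-1.96 -1.51 -1.1 ] M [-0.491  0.461  0.077] grip 29.8 open 0.321
```

>>> apply_moves([
  [[0,0,0.005,0,0,7,-1],[0,0,0.005,0,0,7,-1]],
])

```text
time_s: 41.72
position: [0.5467, 0.1695, 0.0528]
tcp_rot: [[0.741, 0.671, -0.0], [0.671, -0.741, -0.0], [-0.0, -0.0, -1.0]]
force: [-1.4, -1.8, -1.8]
opening: 0.316
grasp_force: 29.8
```

```bash
python3 -c "
from h import *
feel(6)"
```

```text
F [-2.15 -2.25 -1.37] M [-0.491  0.513  0.181] sd 0.024
t 42.02 p [0.5467 0.1694 0.0528] yaw 42.08 j6 54.0 F [-2.58 -1.99 -1.48] M [-0.478  0.501  0.185] grip 29.8 open 0.317
```

Nut 3 is firm, about 0.14 N m over. I'll release, lift clear, and check the state.

>>> apply_moves([
  [[0,0,0,0,0,0,0.1],[0,0,0,0,0,0,0.1],[0,0,0,0,0,0,0.1],[0,0,-5,0,0,0,0.1],[0,0,-10,0,0,0,0.1],[0,0,-14,0,0,0,0.1],[0,0,-14,0,0,0,0.1],[0,0,-14,0,0,0,0.1],[0,0,-14,0,0,0,0.1]],
])

```text
time_s: 43.15
position: [0.546, 0.1694, 0.1914]
tcp_rot: [[0.743, 0.669, -0.002], [0.669, -0.743, -0.0], [-0.002, -0.002, -1.0]]
force: [-0.2, -0.3, -0.8]
opening: 0.547
grasp_force: 0.0
```

```bash
python3 -c "
from h import *
plan(); print(bot.hand_in())"
```

```text
t 43.15 p [0.546  0.1694 0.1914] yaw 42.02 j6 54.0 F [-0.23 -0.29 -0.8 ] M [-0.116  0.152  0.03 ] grip 0.0 open 0.547
the job is handed in; nothing more can be done
None
```

I tightened all four nuts crosswise, each to a felt stop about 0.12–0.15 N m over running torque (nut 0 got up to 5° extra by mistake during release, still inside the limit), then lifted the arm clear and handed in at 43 s; no result came back, and I took no final picture of the cover.

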